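Unlatch a cart tongue from its hitch ball and hold it up

TASK

The ball of this little cart hitch needs greasing, so take the tongue off it: pull out the yellow-knobbed safety pin and lay it in the steel dish, then squeeze the latch plate all the way in towards the fixed grip plate and, keeping it squeezed, lift the tongue straight up off the ball. Finish while still holding the tongue up, level and still, about 10 cm above where it sat and over the ball. Leave the dish and the oil bottle where they stand.

Things in the scene. Friction and masses are not known exactly. Their poses are not given: they have to be found in the camera images.
- ball_mount: Grey stand, fixed; foot plate 96 mm wide, 8 mm thick, from x = -55 to +145 mm. It stands on a 50 mm high plywood riser on the bench. Origin on the riser under the ball, z up, x from the ball to the tongue rest: a post at x = +100 mm with rubber pad (62 mm high) and two ears (80 mm high, inner faces 36 mm apart).
- ball (a point): Centre of the bright 34 mm steel hitch ball, 70 mm above the riser (120 mm above the bench). It is cut flat 10 mm below its centre, where a 13 mm neck begins. Axes as ball_mount.
- coupler: Red hitch coupler with steel tongue stub (32 wide, 30 mm high), loose, 0.5 to 0.7 kg. Origin at the ball's centre while seated; x along the tongue (end at +127 mm), z up. Its cup, open downwards (37 mm inside, 47 outside, roof z = +22 mm), sits over the ball, the tube on the rest. Centre of mass near x = +20 mm. It comes off only straight up (clear after 35 mm), with the latch drawn.
- cup (a point): Centre of the cup = the coupler's origin.
- fixed_grip (a point): Middle of the outer (+y) face of the fixed upright grip plate with black rubber face on top of the coupler: at x = +14, y = +19, z = +52 mm in the coupler's frame. Plate 26 mm long along x, upper edge at z = +66 mm. The coupler's own roof below the grip plates reaches z = +28 mm.
- latch_grip (a point): Middle of the outer (-y) face of the latch's upright finger plate, facing the fixed grip: at x = +14, y = -24, z = +52 mm of the coupler when shut, moving with the latch to +y. 26 mm long, upper edge z = +66 mm. Over both faces 43 mm shut, 31 mm drawn: pinch both from above, along the coupler's y. Only this plate moves, so close about the middle of the DRAWN grip, y = +3.5 mm.
- latch (a joint): Latch travel in m: 0 shut, 0.012 fully drawn (towards the coupler's +y). A spring shuts it: 6 N at 0, 12 N at 0.012. Its window plate under the cup hooks 5.5 mm under the flat of the ball and clears the ball from about 0.009. With the safety pin in, it stops within a few mm and the ball stays hooked unless wrenched.
- pin: Safety pin, 50 g, loose, z up: 8 mm shank to 26 mm below the origin; above it a 15 mm collar 3 mm high and a yellow knob, 17 mm across, from 13 to 35 mm. It stands in a hole of the coupler's nose clevis (top z = +1 mm) at x = -42, y = 0 mm of the coupler and passes through the latch; pull it 27 mm straight up. The cup's wall is 18 mm from its axis to +x: take the knob along the coupler's y.
- pin_knob (a point): Middle of the yellow knob, 25 mm above the pin's origin along its axis.
- dish: Round steel parts dish, loose, 0.3 kg: 110 mm across the rim, 30 mm high, on the 50 mm riser; inner floor 6 mm high and about 84 mm across. Origin at the centre of its underside. It stands on one side of the hitch, the oil bottle on the other.
- oiler: Small oil bottle with a dark red spout, 39 mm wide, 113 mm high, standing loose on the riser; origin at the centre of its underside. Not to be moved.
Things that resemble listed ones, but are neither listed nor needed, are in the scene too. Of the things shaped like the pin, the yellow one is meant.

How it is judged (in metres and radians):
On the way, in this order (a step that is already met when the one before it is completed fails the run):
1. the safety pin lies released in the dish, the tongue still on its ball (horizontal distance between each of pin_knob, pin and dish below 0.052 m and z of pin_knob in the frame of dish below 0.07 m and contact force between the fingers and pin below 0.1 N and distance between cup and ball below 0.006 m), for 0.2 s.
2. the latch is drawn (at least 8 mm) with the tongue still on its ball (value of joint latch above 0.008 m and distance between cup and ball below 0.006 m), for 0.1 s.
3. the tongue is lifted clear above its ball in the grip (z of cup in the frame of ball between 0.06 and 0.18 m and horizontal distance between cup and ball below 0.06 m and angle between coupler's own z axis and vertical below 0.26 rad and contact force between coupler and ball_mount below 0.1 N and contact force between the fingers and coupler above 5 N), for 0.2 s.
At the end, for the whole second after the job is handed in: The fingers hold the coupler (over 5 N) still and level within 15 degrees, 6 to 18 cm above its seat and within 6 cm sideways of the ball, touching nothing of the stand; the pin lies released in the dish; dish and oil bottle have moved less than 3 cm and the bottle stands (all of step 3 and horizontal distance between each of pin_knob, pin and dish below 0.052 m and z of pin_knob in the frame of dish below 0.07 m and contact force between the fingers and pin below 0.1 N and distance of each of dish, oiler from where it was at the start of the episode below 0.03 m and angle between oiler's own z axis and vertical below 0.2 rad and linear speed of each of coupler, pin below 0.03 m/s); the arm keeps its last pose, push and grip.
It fails at once if the oil bottle is knocked over or shoved (3 cm) (angle between oiler's own z axis and vertical above 0.5 rad or distance of oiler from where it was at the start of the episode above 0.03 m).
It fails at once if the dish is shoved away (3 cm) (distance of dish from where it was at the start of the episode above 0.03 m).
It also fails if it takes over 42 s, if anything falls off the work surface, if the arm or the gripper's body presses on something with over 40 N, if the wrist force passes 120 N, or if a joint passes its speed limit or range.

ROBOT

A 6-joint arm with a two-finger parallel gripper is mounted at the origin on a cart in front of the work surface, level with it; the furniture and walls round the work are solid. World frame = base frame: x ahead of the robot, y to its left, z up, the work surface at z = 0. Lengths are in m, angles in degrees, forces in N, time in s.
With the tool pointing down it reaches from about 0.275 to 0.825 m from the base axis. Payload 4.9 kg.
Tool frame: the origin (TCP) lies midway between the tips of the shut fingers; the grasp point (between the pads) lies 19 mm behind it (ctrl.grip_point_offset is the distance from the TCP to the grasp point, in m); z points along the fingers, y is the line along which they close (so a half turn about z gives the same grasp; the last joint's range is limited). The gripper opens to 85 mm and grips with 20 to 120 N. Pads are 22 mm wide; open, the fingers measure 114 mm over their backs; the gripper's body (76 mm by 85 mm) begins 54 mm behind the grasp point. The pads swing forward as they close: fully open they stand 13 mm farther back than shut.
Start: joints at [-81.314, 18.69, -11.035, 60.275, 0, 82.311], TCP at [0.155, -0.528, 0.231] pointing down, gripper open.
Joint ranges: [-152.03, 152.03], [-55.5, 102.48], [-74.3, 77.21], [-110.64, 120.58], [-84.22, 78.4], [-180, 180]. Speed limits (degrees/s): [147.25, 147.25, 180, 180, 180, 180].

INTERFACE

Orientations are given as a 3x3 rotation matrix whose columns are the frame's x, y, z axes.
In Python, from plant import ctrl gives the robot as it stands.
- The arm moves only by the tool jog_arm, never from a script. Its argument "deltas" is a list of rows, each an object of numbers: "dx", "dy", "dz": the shift along the world's x, y, z in mm; "ax", "ay", "az": the turn, a rotation vector about the world's x, y, z in rad; "grip": the opening, from 0 (shut) to 1 (fully open). A call has 1 to 8 rows; each row shifts and turns the commanded pose from where the row before left it; what a row does not reach is not made up. A row lasts 1/10 s, in which the tool goes at most 50 mm and 8.59 degrees, less where a joint would pass 70% of its speed; a pose out of reach is approached as far as the arm can. A call is refused whole if a number of a shift passes 50 or a number of a turn 0.15, either way. A call with a gripper value outside its range is refused whole. The fingers move at their own pace and stop on an object; "force" is the grip in N (left out, the last holds). Time passes only in rows, so rows that do not move let the fingers close. It gives the time, the measured TCP pose, the force, the opening and the grip force at its end, in the units of the state.
- ctrl.read_state(): the state, without advancing time (a new reading comes with each control period).
- ctrl.get_image(name): name is "scene" or "top" or "wrist"; returns a dict with "image" (420x560x3 uint8, blue, green, red), "camera_matrix" (3x3 intrinsics, pixels), "cam_to_world" (4x4, takes a point from camera to world coordinates); the wrist camera has in their place "tool_from_camera" (4x4, takes a point from camera to tool coordinates, whose origin is the TCP and whose axes are the flange's). Camera axes: x right, y up, looking along -z (the intrinsics and any distortion apply to the point x, -y, -z); pixel columns grow to the right and rows downward; lengths in m; the calibration is good to about 2 mm. A picture is of the moment at which its call begins: read the wrist's pose just before it. There is no depth.
- ctrl.sign_off(): hands the job in; it is judged then, once.
Trained networks look in a picture, given as the dict that the camera call returned (one of the last four; its "shot" number tells which), for a name from the list of things; names that differ only in an ending like _2 or _b are one class to them, and where a whole thing is asked for, a point or a joint stands for the part that bears it (a point fixed in the world has none). Each returns a list of dicts, best first, with "confidence" (0 to 1); they miss things now and then, are a little off and sometimes report something else, mostly with a low value. They report only what shows in the picture. A call takes as long as a camera call. They do not tell look-alikes from the thing itself.
- ctrl.regions_of(picture, query): "region" (420x560 bool, what is visible of it) and "bbox" ([centre column, centre row, width, height] in pixels, round what is visible of it).
The state is a dict: "clock": time; "joint_positions": joint angles; "dq": joint speeds; "joint_torque": joint torques, N m; "ee_pos": TCP position; "eef_rot": TCP orientation; "force": force on the tool from outside, world axes, zero at the start; "torque": the same for the moment, N m; "width": finger opening in m; "finger_force": force on a finger pad.
Only numpy, scipy, OpenCV 4.12 (cv2) and the standard library are available. Lean on these libraries where they do the work, as an engineer would, in place of code of your own. Each camera call takes 0.05 s, during which the arm holds its last target. There are 200 camera calls.

## Working session

There is one attempt and no reset: what is moved stays moved. The work goes in short steps, Python scripts to look and compute and a tool call to move; the robot and the scene stay as the last step left them, time stands still between calls to the robot, and variables do not carry over. Pictures are saved under pics/ and viewed, at most 10 in all, crops included, and the job is handed in when it is done.

Besides the shell and the picture viewer there is one more tool, called after "Call:" as name([rows], argument=value, ...), one row to a line, values as JSON. jog_arm: Moves the arm, as the interface text tells. Its arguments: {"type":"object","properties":{"deltas":{"type":"array","items":{"type":"object","properties":{"dx":{"type":"number"},"dy":{"type":"number"},"dz":{"type":"number"},"ax":{"type":"number"},"ay":{"type":"number"},"az":{"type":"number"},"grip":{"type":"number"}}}},"force":{"type":"number"}},"required":["deltas"]}

```bash
mkdir -p pics
cat > h.py <<'E'
import numpy as np, cv2
from plant import ctrl
def pix(P,p):
    K=np.array(P["camera_matrix"]);T=np.linalg.inv(np.array(P["cam_to_world"]))
    q=T[:3,:3]@np.array(p)+T[:3,3]; v=K@np.array([q[0],-q[1],-q[2]]); return v[:2]/v[2]
def ray(P,uv):
    K=np.array(P["camera_matrix"]);T=np.array(P["cam_to_world"])
    d=np.linalg.solve(K,[uv[0],uv[1],1]); d=T[:3,:3]@np.array([d[0],-d[1],-d[2]])
    return T[:3,3],d/np.linalg.norm(d)
def atz(P,uv,z):
    o,d=ray(P,uv); return o+d*(z-o[2])/d[2]
def tri(rs):
    A=sum(np.eye(3)-np.outer(d,d) for o,d in rs); b=sum((np.eye(3)-np.outer(d,d))@o for o,d in rs)
    return np.linalg.solve(A,b)
E
python3 - <<'E'
from h import *
S=ctrl.get_image("scene");T=ctrl.get_image("top")
for n,P in (("scene",S),("top",T)):
    cv2.imwrite(f"pics/{n}0.png",P["image"])
    print(n,np.round(P["cam_to_world"],3).tolist(),np.round(P["camera_matrix"],1).tolist())
    for q in ["pin","pin_knob","dish","oiler","coupler","ball_mount","latch"]:
        print(n,q,[(round(r["confidence"],2),np.round(r["bbox"]).tolist()) for r in ctrl.regions_of(P,q)])
s=ctrl.read_state();print(s["clock"],s["ee_pos"],np.round(s["eef_rot"],3).tolist(),s["width"])
E
```

```text
scene [[0.623, 0.345, -0.702, -0.265], [-0.782, 0.249, -0.572, -0.57], [-0.023, 0.905, 0.425, 0.57], [0.0, 0.0, 0.0, 1.0]] [[488.9, 0.0, 276.2], [0.0, 488.9, 204.9], [0.0, 0.0, 1.0]]
scene pin [(0.71, [260.0, 277.0, 12.0, 28.0]), (0.65, [301.0, 208.0, 12.0, 18.0])]
scene pin_knob [(0.75, [262.0, 279.0, 9.0, 20.0]), (0.61, [302.0, 207.0, 8.0, 17.0])]
scene dish [(0.97, [391.0, 275.0, 54.0, 43.0]), (0.58, [328.0, 201.0, 74.0, 54.0])]
scene oiler [(0.44, [195.0, 198.0, 15.0, 17.0])]
scene coupler [(0.79, [327.0, 200.0, 72.0, 47.0])]
scene ball_mount [(0.63, [330.0, 224.0, 91.0, 62.0])]
scene latch [(0.57, [322.0, 202.0, 36.0, 42.0])]
top [[0.001, 0.998, -0.063, 0.36], [-1.0, 0.003, 0.029, 0.026], [0.029, 0.063, 0.998, 1.163], [0.0, 0.0, 0.0, 1.0]] [[418.4, 0.0, 276.1], [0.0, 418.4, 212.3], [0.0, 0.0, 1.0]]
top pin []
top pin_knob [(0.62, [288.0, 190.0, 6.0, 8.0])]
top dish [(0.71, [371.0, 202.0, 43.0, 38.0])]
top oiler [(0.51, [156.0, 190.0, 12.0, 22.0])]
top coupler [(0.94, [295.0, 165.0, 29.0, 75.0])]
top ball_mount [(0.89, [296.0, 165.0, 50.0, 80.0]), (0.17, [296.0, 161.0, 27.0, 79.0])]
top latch [(0.66, [306.0, 177.0, 12.0, 26.0])]
0.8 [ 0.15505502 -0.52769715  0.23129543] [[0.959, 0.282, -0.0], [0.282, -0.959, -0.0], [-0.0, 0.0, -1.0]] 0.08516324486150006
```

Run:
```python
import cv2
t=cv2.imread("pics/top0.png");s=cv2.imread("pics/scene0.png")
cv2.imwrite("pics/t_crop.png",cv2.resize(t[110:260,130:420],None,fx=2.75,fy=2.75,interpolation=2))
cv2.imwrite("pics/s_crop.png",cv2.resize(s[150:320,170:430],None,fx=3,fy=3,interpolation=2))
```

```text
(no output)
```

View pics/t_crop.png

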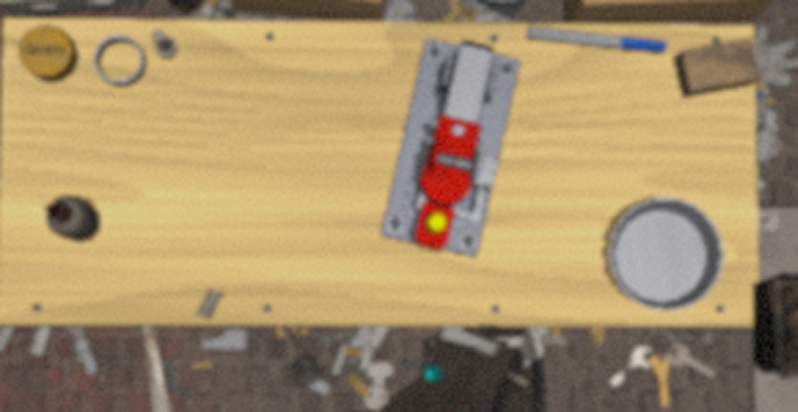

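View pics/s_crop.png

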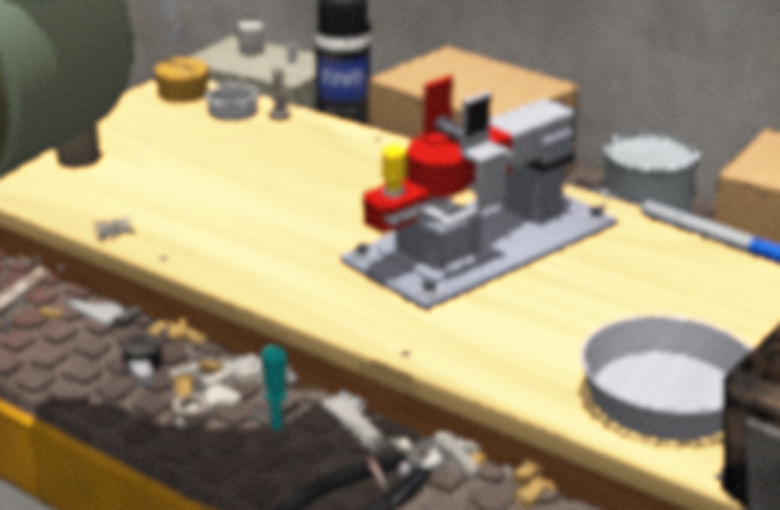

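The top view shows the yellow knob at full-image pixel (289,191), which is (302,206) in the scene view. It stands in the red nose. The look-alike is the teal pin on the bench at scene pixel (262,279) and top pixel (287,246). The yellow one in the nose clevis fits the description, and both crops confirm it. The dish is at -y (right) and the bottle at +y (left).

Run:
```python
from h import *
S=ctrl.get_image("scene");T=ctrl.get_image("top")
f=lambda x,y:(130+x/2.75-.3,110+y/2.75-.3)
C=[atz(T,f(*c),.058)[:2] for c in ((425,38),(520,60),(475,257),(382,235))]
C=np.array(C);print("corners",C.round(4).tolist())
ax=(C[0]+C[1]-C[2]-C[3])/2;print("len",np.linalg.norm(ax),"wid",np.linalg.norm(C[0]-C[1]),"yaw",np.degrees(np.arctan2(ax[1],ax[0])))
u=ax/np.linalg.norm(ax);m=C.mean(0);print("ball from plate",m-u*.045, "pin", m-u*.087)
def ycen(P,box):
    h=cv2.cvtColor(P["image"],cv2.COLOR_BGR2HSV);k=cv2.inRange(h,(22,150,120),(35,255,255))
    n,l,st,c=cv2.connectedComponentsWithStats(k)
    i=[i for i in range(1,n) if abs(c[i]-box).max()<12]; i=max(i,key=lambda i:st[i,4]);print(c[i],st[i]);return c[i]
a=ycen(S,(302,206));b=ycen(T,(289,191))
print("knob tri",tri([ray(S,a),ray(T,b)]).round(4),"top atz .162",atz(T,b,.15).round(4))
for n,P in (("S",S),("T",T)):
    r=ctrl.regions_of(P,"dish")[0]
    print(n,"dish",r["confidence"],atz(P,r["bbox"][:2],.08 if n=="T" else .065).round(4))
print("T rim dish", atz(T,f(665,253),.08).round(4))
print("oiler",atz(T,f(73,218),.1).round(4),atz(T,f(80,222),.05).round(4))
```

```text
corners [[0.6681, -0.0271], [0.6472, -0.1201], [0.4538, -0.0755], [0.4747, 0.0144]]
len 0.1981595953917129 wid 0.09531041208231972 yaw -12.546152684619791
ball from plate [ 0.51702186 -0.04233189] pin [ 0.47602477 -0.0332084 ]
[300.70454545 204.51136364] [297 198   8  15  88]
[288.22857143 190.57142857] [285 188   7   6  35]
knob tri [ 0.4769 -0.032   0.1404] top atz .162 [ 0.4766 -0.0324  0.15  ]
S dish 0.71 [0.4838 0.2971 0.065 ]
T dish 0.89 [ 0.454  -0.2504  0.08  ]
T rim dish [ 0.4564 -0.2547  0.08  ]
oiler [0.4848 0.2997 0.1   ] [0.4869 0.3058 0.05  ]
```

Call:
jog_arm([
  {"dz":40,"az":0.15,"grip":0.5},
  {"dz":40,"az":0.15},
  {"dx":20,"dy":31,"az":0.15},
  {"dx":20,"dy":31,"az":0.15},
  {"dx":20,"dy":31,"az":0.15},
  {"dx":20,"dy":31,"az":0.15},
  {"dx":20,"dy":31,"az":0.15},
  {"dx":20,"dy":31,"az":0.15},
])

```text
$.deltas[0]: bad value
```

Call:
jog_arm([
  {"dx":20,"dy":31,"az":0.15},
  {"dx":20,"dy":31,"az":0.15},
  {"dx":20,"dy":31,"az":0.15},
  {"dx":20,"dy":31,"az":0.15},
  {"dx":20,"dy":31,"az":0.15},
  {"dx":20,"dy":31,"az":0.15},
  {"dx":20,"dy":31,"az":0.15},
  {"dx":20,"dy":31,"az":0.15},
])

```text
$.deltas[0]: bad value
```

Call:
jog_arm([
  {"dx":20,"dy":31,"az":0.15},
  {"dx":20,"dy":31,"az":0.087},
  {"dz":-20},
  {},
])

```text
$.deltas[0]: bad value
```

Call:
jog_arm([
  {"dx":0,"dy":0,"dz":40,"ax":0,"ay":0,"az":0.14,"grip":0.5},
  {"dx":0,"dy":0,"dz":40,"ax":0,"ay":0,"az":0.14,"grip":0.5},
])

```text
clock: 1.2
ee_pos: [0.1549, -0.5267, 0.3111]
eef_rot: [[0.841, 0.541, -0.001], [0.541, -0.841, 0.003], [0.001, -0.003, -1.0]]
force: [0.1, -1.2, 0.7]
width: 0.0589
finger_force: 0.0
```

Call:
jog_arm([
  {"dx":20,"dy":31,"dz":0,"ax":0,"ay":0,"az":0.147,"grip":0.5},
  {"dx":20,"dy":31,"dz":0,"ax":0,"ay":0,"az":0.147,"grip":0.5},
  {"dx":20,"dy":31,"dz":0,"ax":0,"ay":0,"az":0.147,"grip":0.5},
  {"dx":20,"dy":31,"dz":0,"ax":0,"ay":0,"az":0.147,"grip":0.5},
  {"dx":20,"dy":31,"dz":0,"ax":0,"ay":0,"az":0.147,"grip":0.5},
  {"dx":20,"dy":31,"dz":0,"ax":0,"ay":0,"az":0.147,"grip":0.5},
  {"dx":20,"dy":31,"dz":0,"ax":0,"ay":0,"az":0.147,"grip":0.5},
  {"dx":20,"dy":31,"dz":0,"ax":0,"ay":0,"az":0.147,"grip":0.5},
])

```text
clock: 2.0
ee_pos: [0.3157, -0.2784, 0.3115]
eef_rot: [[-0.176, 0.984, 0.0], [0.984, 0.176, -0.0], [-0.0, 0.0, -1.0]]
force: [0.2, 0.3, 0.1]
width: 0.0426
finger_force: 0.0
```

Call:
jog_arm([
  {"dx":20,"dy":31,"dz":0,"ax":0,"ay":0,"az":0.147,"grip":0.5},
  {"dx":20,"dy":31,"dz":0,"ax":0,"ay":0,"az":0.147,"grip":0.5},
  {"dx":20,"dy":31,"dz":0,"ax":0,"ay":0,"az":0.147,"grip":0.5},
  {"dx":20,"dy":31,"dz":0,"ax":0,"ay":0,"az":0.147,"grip":0.5},
  {"dx":20,"dy":31,"dz":0,"ax":0,"ay":0,"az":0.147,"grip":0.5},
  {"dx":20,"dy":31,"dz":0,"ax":0,"ay":0,"az":0.147,"grip":0.5},
  {"dx":20,"dy":31,"dz":0,"ax":0,"ay":0,"az":0.147,"grip":0.5},
  {"dx":20,"dy":31,"dz":0,"ax":0,"ay":0,"az":0.147,"grip":0.5},
])

```text
clock: 2.8
ee_pos: [0.4758, -0.0303, 0.3115]
eef_rot: [[-0.976, 0.216, 0.001], [0.216, 0.976, -0.0], [-0.001, -0.0, -1.0]]
force: [0.9, -0.8, -0.6]
width: 0.0425
finger_force: 0.0
```

Call:
jog_arm([
  {"dx":0,"dy":0,"dz":-20,"ax":0,"ay":0,"az":0,"grip":0.5},
  {"dx":0,"dy":0,"dz":0,"ax":0,"ay":0,"az":0,"grip":0.5},
  {"dx":0,"dy":0,"dz":0,"ax":0,"ay":0,"az":0,"grip":0.5},
])

```text
clock: 3.1
ee_pos: [0.4745, -0.0317, 0.2912]
eef_rot: [[-0.975, 0.222, -0.001], [0.222, 0.975, 0.0], [0.001, -0.0, -1.0]]
force: [0.2, -0.1, -0.5]
width: 0.0428
finger_force: 0.0
```

Run:
```python
from h import *
s=ctrl.read_state();W=ctrl.get_image("wrist")
cv2.imwrite("pics/w1.png",W["image"])
print(s["ee_pos"],np.round(s["eef_rot"],4).tolist(),np.round(s["joint_positions"],1))
print(np.round(W["tool_from_camera"],4).tolist(),np.round(W["camera_matrix"],1).tolist(),ctrl.grip_point_offset)
```

```text
[ 0.47453529 -0.0317239   0.29124307] [[-0.975, 0.2222, -0.0013], [0.2222, 0.975, 0.0001], [0.0013, -0.0002, -1.0]] [-12.7   8.8 -15.2  66.1  -0.    0.1]
[[0.0008, 0.9535, 0.3014, 0.0759], [1.0, -0.0006, -0.0007, -0.0008], [-0.0004, 0.3014, -0.9535, -0.1425], [0.0, 0.0, 0.0, 1.0]] [[362.9, 0.0, 276.6], [0.0, 362.9, 208.8], [0.0, 0.0, 1.0]] 0.0187
```

View pics/w1.png

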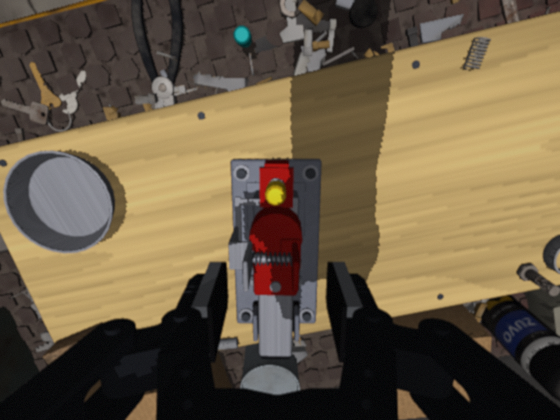

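The wrist view shows the yellow knob at (276,193), the dish at (60,202), and the grip plates with their spring near (272,258). The coupler is aligned with the tool. Next I refine the knob, dish and yaw.

```bash
cat >> h.py <<'E'
def wrist():
    s=ctrl.read_state();W=ctrl.get_image("wrist")
    B=np.eye(4);B[:3,:3]=s["eef_rot"];B[:3,3]=s["ee_pos"]
    W["cam_to_world"]=B@np.array(W["tool_from_camera"]);return s,W
E
python3 - <<'E'
from h import *
s,W=wrist()
g=cv2.cvtColor(W["image"],cv2.COLOR_BGR2HSV)
k=cv2.inRange(g,(22,130,100),(35,255,255));n,l,st,c=cv2.connectedComponentsWithStats(k)
i=[i for i in range(1,n) if abs(c[i]-(276,193)).max()<15];i=max(i,key=lambda i:st[i,4]);print(c[i],st[i])
for z in (.146,.15,.156):print("knob",z,atz(W,c[i],z).round(4))
H=[atz(W,p,.06)[:2] for p in ((241,173),(310,173),(307,317),(245,317))];H=np.array(H)
a=(H[2]+H[3]-H[0]-H[1]);print(H.round(4).tolist(),"yaw",np.degrees(np.arctan2(a[1],a[0])))
print("predicted knob px",pix(W,[.4765,-.0327,.156]))
r=ctrl.regions_of(W,"dish")[0];print("dish",r["confidence"],r["bbox"])
m=r["region"].astype(np.uint8);cs=max(cv2.findContours(m,0,2)[0],key=cv2.contourArea)
hull=cv2.convexHull(cs)[:,0]
P=np.array([atz(W,p,.08)[:2] for p in hull]);print(cv2.minEnclosingCircle(P.astype(np.float32)))
for q in ("latch_grip","fixed_grip","coupler"):print(q,[(round(r["confidence"],2),r["bbox"]) for r in ctrl.regions_of(W,q)][:2])
x=W["image"][140:320,190:370];cv2.imwrite("pics/w1c.png",cv2.resize(x,None,fx=3.3,fy=3.3,interpolation=2))
E
```

```text
[274.86394558 193.47278912] [266 184  19  20 294]
knob 0.146 [ 0.4764 -0.0346  0.146 ]
knob 0.15 [ 0.4754 -0.0343  0.15  ]
knob 0.156 [ 0.4738 -0.0339  0.156 ]
[[0.4694, -0.0698], [0.4855, 0.0008], [0.6563, -0.0368], [0.6399, -0.109]] yaw -12.68677585451526
predicted knob px [277.12914846 196.36656095]
dish 0.9 [59.0, 200.6, 113.5, 99.4]
((0.4537059962749481, -0.25430068373680115), 0.057598747313022614)
latch_grip [(0.66, [262.8, 243.7, 72.5, 92.4]), (0.62, [266.3, 258.8, 73.8, 197.1])]
fixed_grip [(0.56, [266.6, 258.6, 71.2, 196.9])]
coupler [(0.56, [269.1, 260.2, 74.9, 197.0])]
```

View pics/w1c.png

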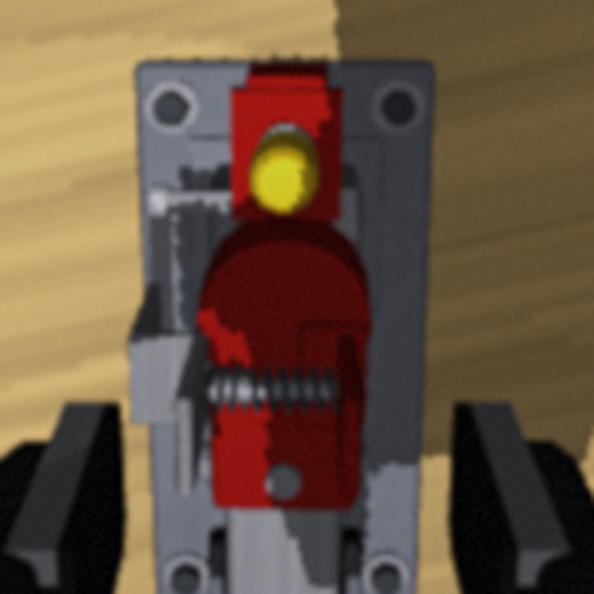

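The enlarged crop confirms the yellow knob standing in the nose clevis, with tool and coupler yaw both at -12.7°. Now I descend on the knob.

Call:
jog_arm([
  {"dx":2,"dy":-2,"dz":-35,"ax":0,"ay":0,"az":0,"grip":0.5},
  {"dx":0,"dy":0,"dz":-35,"ax":0,"ay":0,"az":0,"grip":0.5},
  {"dx":0,"dy":0,"dz":-35,"ax":0,"ay":0,"az":0,"grip":0.5},
  {"dx":0,"dy":0,"dz":-20,"ax":0,"ay":0,"az":0,"grip":0.5},
  {"dx":0,"dy":0,"dz":-20,"ax":0,"ay":0,"az":0,"grip":0.5},
  {"dx":0,"dy":0,"dz":-16,"ax":0,"ay":0,"az":0,"grip":0.5},
  {"dx":0,"dy":0,"dz":0,"ax":0,"ay":0,"az":0,"grip":0.5},
])

```text
clock: 4.1
ee_pos: [0.4755, -0.0337, 0.1287]
eef_rot: [[-0.975, 0.223, -0.004], [0.223, 0.975, 0.001], [0.004, 0.0, -1.0]]
force: [-0.4, 0.5, -0.4]
width: 0.0427
finger_force: 0.0
```

Call:
jog_arm([
  {"dx":0,"dy":0,"dz":0,"ax":0,"ay":0,"az":0,"grip":0.1},
  {"dx":0,"dy":0,"dz":0,"ax":0,"ay":0,"az":0,"grip":0.05},
  {"dx":0,"dy":0,"dz":0,"ax":0,"ay":0,"az":0,"grip":0.05},
  {"dx":0,"dy":0,"dz":0,"ax":0,"ay":0,"az":0,"grip":0.05},
], force=30)

```text
clock: 4.5
ee_pos: [0.4779, -0.0339, 0.1313]
eef_rot: [[-0.975, 0.222, 0.002], [0.222, 0.975, -0.0], [-0.002, -0.0, -1.0]]
force: [-0.8, 0.7, 1.8]
width: 0.0173
finger_force: 29.3
```

The knob is gripped (17.3 mm). I lift the pin straight up, carry it to the dish with a yaw, and tilt it to lay it down.

Call:
jog_arm([
  {"dx":0,"dy":0,"dz":10,"ax":0,"ay":0,"az":0,"grip":0.05},
  {"dx":0,"dy":0,"dz":15,"ax":0,"ay":0,"az":0,"grip":0.05},
  {"dx":0,"dy":0,"dz":20,"ax":0,"ay":0,"az":0,"grip":0.05},
  {"dx":0,"dy":0,"dz":25,"ax":0,"ay":0,"az":0,"grip":0.05},
  {"dx":0,"dy":0,"dz":0,"ax":0,"ay":0,"az":0,"grip":0.05},
])

```text
clock: 5.0
ee_pos: [0.4792, -0.0341, 0.204]
eef_rot: [[-0.975, 0.222, 0.006], [0.222, 0.975, -0.001], [-0.006, -0.0, -1.0]]
force: [0.4, -0.1, 0.3]
width: 0.0176
finger_force: 29.3
```

Call:
jog_arm([
  {"dx":-3,"dy":-31,"dz":0,"ax":0,"ay":0,"az":-0.11,"grip":0.05},
  {"dx":-3,"dy":-32,"dz":0,"ax":0,"ay":0,"az":-0.11,"grip":0.05},
  {"dx":-3,"dy":-32,"dz":0,"ax":0,"ay":0,"az":-0.11,"grip":0.05},
  {"dx":-3,"dy":-32,"dz":0,"ax":0,"ay":0,"az":-0.11,"grip":0.05},
  {"dx":-3,"dy":-32,"dz":0,"ax":-0.08,"ay":-0.1035,"az":0,"grip":0.05},
  {"dx":-3,"dy":-32,"dz":0,"ax":-0.08,"ay":-0.1035,"az":0,"grip":0.05},
  {"dx":-3,"dy":-30,"dz":0,"ax":-0.08,"ay":-0.1035,"az":0,"grip":0.05},
  {"dx":0,"dy":0,"dz":0,"ax":-0.08,"ay":-0.1035,"az":0,"grip":0.05},
])

```text
clock: 5.8
ee_pos: [0.4561, -0.2581, 0.2018]
eef_rot: [[-0.677, 0.619, 0.399], [0.534, 0.786, -0.312], [-0.507, 0.002, -0.862]]
force: [-0.4, -0.5, -1.0]
width: 0.0176
finger_force: 29.4
```

Call:
jog_arm([
  {"dx":0,"dy":0,"dz":-20,"ax":-0.08,"ay":-0.1035,"az":0,"grip":0.05},
  {"dx":0,"dy":0,"dz":-20,"ax":-0.08,"ay":-0.1035,"az":0,"grip":0.05},
  {"dx":0,"dy":0,"dz":0,"ax":0,"ay":0,"az":0,"grip":0.05},
])

```text
clock: 6.1
ee_pos: [0.4537, -0.2529, 0.1643]
eef_rot: [[-0.606, 0.615, 0.505], [0.475, 0.788, -0.39], [-0.638, 0.004, -0.77]]
force: [-0.6, 0.4, -2.0]
width: 0.0174
finger_force: 29.4
```

Run:
```python
from h import *
T=ctrl.get_image("scene");s=ctrl.read_state();print(s["width"],s["ee_pos"],np.round(s["joint_positions"],1))
cv2.imwrite("pics/s2.png",cv2.resize(T["image"][120:320,230:470],None,fx=3,fy=3,interpolation=2))
```

```text
0.017883963403659275 [ 0.45566237 -0.25436035  0.16626378] [-37.    1.  -62.7 -13.3  -0.4   0.8]
```

View pics/s2.png

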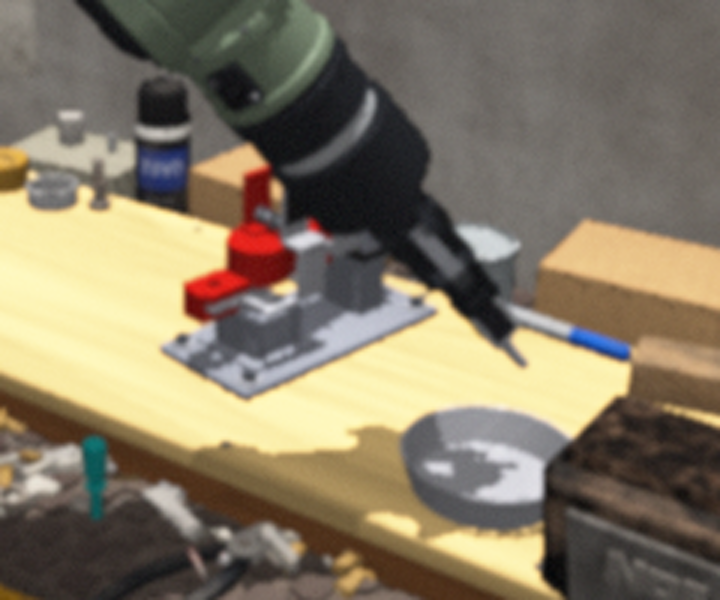

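The pin is held, tilted about 40°, above the dish. The hole is empty and the tongue is still seated. I lower it.

Call:
jog_arm([
  {"dx":0,"dy":0,"dz":-20,"ax":0,"ay":0,"az":0,"grip":0.05},
  {"dx":0,"dy":0,"dz":-20,"ax":0,"ay":0,"az":0,"grip":0.05},
  {"dx":0,"dy":0,"dz":-20,"ax":0,"ay":0,"az":0,"grip":0.05},
  {"dx":0,"dy":0,"dz":-10,"ax":0,"ay":0,"az":0,"grip":0.05},
  {"dx":0,"dy":0,"dz":0,"ax":0,"ay":0,"az":0,"grip":0.05},
  {"dx":0,"dy":0,"dz":0,"ax":0,"ay":0,"az":0,"grip":0.05},
])

```text
clock: 6.75
ee_pos: [0.4602, -0.2577, 0.1003]
eef_rot: [[-0.602, 0.615, 0.51], [0.472, 0.789, -0.394], [-0.644, 0.004, -0.765]]
force: [-0.2, 0.4, 0.4]
width: 0.0176
finger_force: 29.4
```

Call:
jog_arm([
  {"dx":-3,"dy":2,"dz":-5,"ax":0,"ay":0,"az":0,"grip":0.05},
  {"dx":0,"dy":0,"dz":-5,"ax":0,"ay":0,"az":0,"grip":0.05},
  {"dx":0,"dy":0,"dz":0,"ax":0,"ay":0,"az":0,"grip":0.05},
  {"dx":0,"dy":0,"dz":0,"ax":0,"ay":0,"az":0,"grip":0.05},
])

```text
clock: 7.15
ee_pos: [0.4555, -0.2546, 0.0894]
eef_rot: [[-0.602, 0.615, 0.51], [0.472, 0.789, -0.394], [-0.644, 0.004, -0.765]]
force: [-0.4, 0.6, -0.3]
width: 0.0173
finger_force: 29.4
```

Release slowly, then back out along the tool axis.

Call:
jog_arm([
  {"dx":0,"dy":0,"dz":0,"ax":0,"ay":0,"az":0,"grip":0.35},
  {"dx":0,"dy":0,"dz":0,"ax":0,"ay":0,"az":0,"grip":0.45},
  {"dx":0,"dy":0,"dz":0,"ax":0,"ay":0,"az":0,"grip":0.45},
  {"dx":0,"dy":0,"dz":10,"ax":0,"ay":0,"az":0,"grip":0.45},
  {"dx":0,"dy":0,"dz":20,"ax":0,"ay":0,"az":0,"grip":0.45},
  {"dx":0,"dy":0,"dz":35,"ax":0,"ay":0,"az":0,"grip":0.45},
  {"dx":0,"dy":0,"dz":40,"ax":0,"ay":0,"az":0,"grip":0.45},
  {"dx":0,"dy":0,"dz":40,"ax":0,"ay":0,"az":0,"grip":0.45},
])

```text
clock: 7.95
ee_pos: [0.455, -0.2541, 0.2359]
eef_rot: [[-0.602, 0.615, 0.509], [0.472, 0.789, -0.394], [-0.644, 0.004, -0.765]]
force: [0.7, -1.2, -1.5]
width: 0.0384
finger_force: 0.0
```

Run:
```python
from h import *
T=ctrl.get_image("scene");s,W=wrist();print(s["ee_pos"],np.round(s["joint_positions"],1))
a=cv2.resize(T["image"][190:310,330:450],(480,480),interpolation=2);b=cv2.resize(W["image"],(320,240))
o=np.zeros((480,800,3),np.uint8);o[:,:480]=a;o[:240,480:]=b;cv2.imwrite("pics/s3.png",o)
```

```text
[ 0.45821319 -0.25629589  0.24399083] [-37.   -8.3 -56.1   1.5  -0.4   0.8]
```

View pics/s3.png

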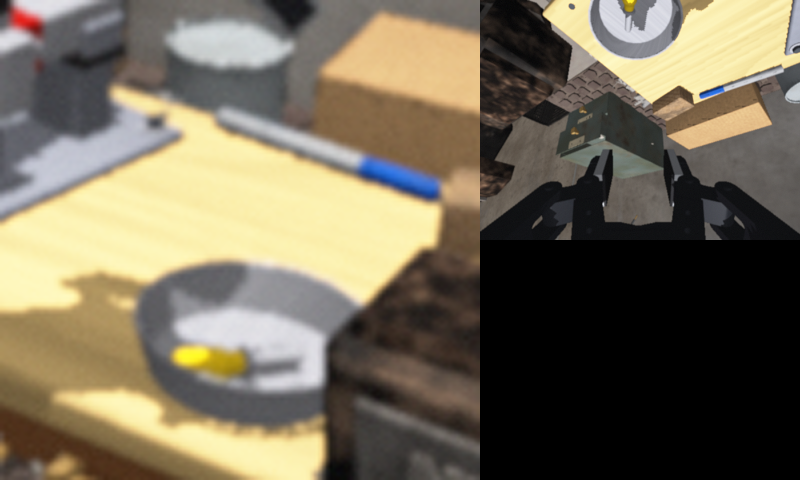

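The pin lies flat in the dish (scene crop (210,358)) and is released. I untilt, yaw back, and go above the grip plates with the gripper open.

Call:
jog_arm([
  {"dx":0,"dy":0,"dz":10,"ax":0.086,"ay":0.1105,"az":0,"grip":0.6},
  {"dx":0,"dy":0,"dz":10,"ax":0.086,"ay":0.1105,"az":0,"grip":0.8},
  {"dx":0,"dy":0,"dz":0,"ax":0.086,"ay":0.1105,"az":0,"grip":1},
  {"dx":0,"dy":0,"dz":0,"ax":0.086,"ay":0.1105,"az":0,"grip":1},
  {"dx":0,"dy":0,"dz":0,"ax":0.086,"ay":0.1105,"az":0,"grip":1},
  {"dx":12,"dy":35,"dz":0,"ax":0,"ay":0,"az":0.11,"grip":1},
  {"dx":12,"dy":35,"dz":0,"ax":0,"ay":0,"az":0.11,"grip":1},
  {"dx":12,"dy":35,"dz":0,"ax":0,"ay":0,"az":0.11,"grip":1},
])

```text
clock: 8.85
ee_pos: [0.4928, -0.1495, 0.2484]
eef_rot: [[-0.945, 0.325, 0.037], [0.325, 0.946, -0.01], [-0.038, 0.003, -0.999]]
force: [-0.1, -0.4, 0.3]
width: 0.0854
finger_force: 0.0
```

Call:
jog_arm([
  {"dx":12,"dy":35,"dz":0,"ax":0,"ay":0,"az":0.11,"grip":1},
  {"dx":12,"dy":35,"dz":0,"ax":0,"ay":0,"az":0,"grip":1},
  {"dx":14,"dy":36,"dz":0,"ax":0,"ay":0,"az":0,"grip":1},
  {"dx":0,"dy":0,"dz":0,"ax":0,"ay":0,"az":0,"grip":1},
  {"dx":0,"dy":0,"dz":0,"ax":0,"ay":0,"az":0,"grip":1},
  {"dx":0,"dy":0,"dz":0,"ax":0,"ay":0,"az":0,"grip":1},
])

```text
clock: 9.45
ee_pos: [0.5301, -0.045, 0.2497]
eef_rot: [[-0.974, 0.223, 0.039], [0.223, 0.975, -0.007], [-0.04, 0.002, -0.999]]
force: [-0.2, -0.2, -0.0]
width: 0.0855
finger_force: 0.0
```

Run:
```python
from h import *
from scipy.spatial.transform import Rotation as Ro
s,W=wrist();R=np.array(s["eef_rot"]);t=np.radians(-12.7)
u=np.array([np.cos(t),np.sin(t),0]);v=np.array([-u[1],u[0],0])
D=np.c_[-u,v,[0,0,-1]];print("rotvec",Ro.from_matrix(D@R.T).as_rotvec().round(4))
pin=np.array([.477,-.0337,.12]);ball=pin+.042*u;print("ball",ball)
tgt=ball+.014*u+.0035*v;tgt[2]=.152;print("tgt",tgt,"delta",(tgt-s["ee_pos"])*1000,s["width"],s["clock"])
im=W["image"].copy()
for y in(.019,-.024):
  for x in (.001,.027):
    p=pix(W,ball+x*u+y*v+[0,0,.066]);print(p);cv2.circle(im,tuple(int(round(a)) for a in p),2,(255,255,0),-1)
for p in (ball+[0,0,.022],ball-.042*u+[0,0,.001],ball+.127*u+[0,0,.015]):cv2.circle(im,tuple(int(round(a)) for a in pix(W,p)),2,(0,255,0),-1)
cv2.imwrite("pics/w4.png",cv2.resize(im[120:400,140:420],(600,600),interpolation=2))
```

```text
rotvec [0.007  0.0391 0.0035]
ball [ 0.51797245 -0.04293354  0.12      ]
tgt [ 0.5323994  -0.04259702  0.152     ] delta [  2.30950439   2.37975522 -97.73979122] 0.08546027324091618 9.45
[308.4129929  203.98369815]
[307.27355385 243.86248382]
[235.76952749 204.22204244]
[237.49276344 244.10078328]
```

View pics/w4.png

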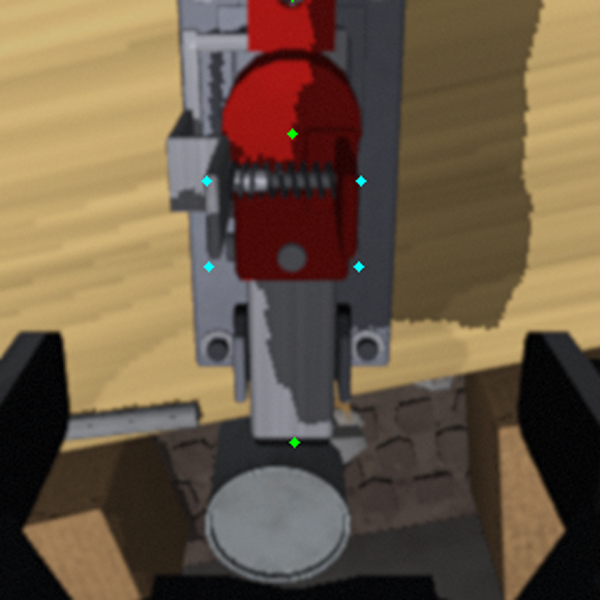

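The projected model points sit on the grip plates (latch at crop (207,181–267)), the nose hole and the tongue end. Next I level the tool and descend.

Call:
jog_arm([
  {"dx":2,"dy":2,"dz":-20,"ax":0.007,"ay":0.039,"az":0.0035,"grip":1},
  {"dx":0,"dy":0,"dz":-25,"ax":0,"ay":0,"az":0,"grip":1},
  {"dx":0,"dy":0,"dz":-15,"ax":0,"ay":0,"az":0,"grip":1},
  {"dx":0,"dy":0,"dz":0,"ax":0,"ay":0,"az":0,"grip":1},
  {"dx":0,"dy":0,"dz":0,"ax":0,"ay":0,"az":0,"grip":1},
  {"dx":0,"dy":0,"dz":0,"ax":0,"ay":0,"az":0,"grip":1},
])

```text
clock: 10.1
ee_pos: [0.5331, -0.0431, 0.1916]
eef_rot: [[-0.975, 0.22, 0.003], [0.22, 0.975, -0.0], [-0.003, 0.0, -1.0]]
force: [0.9, -0.7, 0.4]
width: 0.0852
finger_force: 0.0
```

Call:
jog_arm([
  {"dx":0,"dy":0,"dz":-20,"ax":0,"ay":0,"az":0,"grip":1},
  {"dx":0,"dy":0,"dz":-15,"ax":0,"ay":0,"az":0,"grip":1},
  {"dx":0,"dy":0,"dz":-5,"ax":0,"ay":0,"az":0,"grip":1},
  {"dx":0,"dy":0,"dz":0,"ax":0,"ay":0,"az":0,"grip":1},
  {"dx":0,"dy":0,"dz":0,"ax":0,"ay":0,"az":0,"grip":1},
  {"dx":0,"dy":0,"dz":0,"ax":0,"ay":0,"az":0,"grip":1},
])

```text
clock: 10.7
ee_pos: [0.5333, -0.0425, 0.1515]
eef_rot: [[-0.976, 0.219, 0.003], [0.219, 0.976, -0.0], [-0.003, 0.0, -1.0]]
force: [-0.9, -0.1, -0.1]
width: 0.0855
finger_force: 0.0
```

Call:
jog_arm([
  {"dx":0,"dy":0,"dz":0,"ax":0,"ay":0,"az":0,"grip":0.6},
  {"dx":0,"dy":0,"dz":0,"ax":0,"ay":0,"az":0,"grip":0.5},
  {"dx":0,"dy":0,"dz":0,"ax":0,"ay":0,"az":0,"grip":0.4},
  {"dx":0,"dy":0,"dz":0,"ax":0,"ay":0,"az":0,"grip":0.2},
  {"dx":0,"dy":0,"dz":0,"ax":0,"ay":0,"az":0,"grip":0.1},
  {"dx":0,"dy":0,"dz":0,"ax":0,"ay":0,"az":0,"grip":0.1},
  {"dx":0,"dy":0,"dz":0,"ax":0,"ay":0,"az":0,"grip":0.1},
  {"dx":0,"dy":0,"dz":0,"ax":0,"ay":0,"az":0,"grip":0.1},
], force=70)

```text
clock: 11.5
ee_pos: [0.5336, -0.0417, 0.1517]
eef_rot: [[-0.976, 0.219, 0.004], [0.219, 0.976, 0.001], [-0.004, 0.002, -1.0]]
force: [0.1, 0.7, 7.7]
width: 0.0294
finger_force: 69.4
```

The latch is drawn (29.4 mm over both faces, 69 N grip). I lift slowly.

Call:
jog_arm([
  {"dx":0,"dy":0,"dz":3,"ax":0,"ay":0,"az":0,"grip":0.1},
  {"dx":0,"dy":0,"dz":5,"ax":0,"ay":0,"az":0,"grip":0.1},
  {"dx":0,"dy":0,"dz":7,"ax":0,"ay":0,"az":0,"grip":0.1},
  {"dx":0,"dy":0,"dz":0,"ax":0,"ay":0,"az":0,"grip":0.1},
])

```text
clock: 11.9
ee_pos: [0.5323, -0.0421, 0.166]
eef_rot: [[-0.976, 0.219, 0.001], [0.219, 0.976, 0.001], [-0.0, 0.001, -1.0]]
force: [0.0, -0.2, -6.0]
width: 0.0292
finger_force: 70.0
```

Force is -6 N, which matches the coupler's weight. It comes freely, so I continue.

Call:
jog_arm([
  {"dx":0,"dy":0,"dz":10,"ax":0,"ay":0,"az":0,"grip":0.1},
  {"dx":0,"dy":0,"dz":10,"ax":0,"ay":0,"az":0,"grip":0.1},
  {"dx":0,"dy":0,"dz":15,"ax":0,"ay":0,"az":0,"grip":0.1},
  {"dx":0,"dy":0,"dz":20,"ax":0,"ay":0,"az":0,"grip":0.1},
  {"dx":0,"dy":0,"dz":20,"ax":0,"ay":0,"az":0,"grip":0.1},
  {"dx":0,"dy":0,"dz":10,"ax":0,"ay":0,"az":0,"grip":0.1},
  {"dx":0,"dy":0,"dz":0,"ax":0,"ay":0,"az":0,"grip":0.1},
  {"dx":0,"dy":0,"dz":0,"ax":0,"ay":0,"az":0,"grip":0.1},
])

```text
clock: 12.7
ee_pos: [0.5322, -0.0422, 0.2501]
eef_rot: [[-0.976, 0.219, 0.001], [0.219, 0.976, 0.0], [-0.001, 0.0, -1.0]]
force: [0.4, -0.6, -6.8]
width: 0.0292
finger_force: 70.0
```

Call:
jog_arm([
  {"dx":0,"dy":0,"dz":0,"ax":0,"ay":0,"az":0,"grip":0.1},
  {"dx":0,"dy":0,"dz":0,"ax":0,"ay":0,"az":0,"grip":0.1},
  {"dx":0,"dy":0,"dz":0,"ax":0,"ay":0,"az":0,"grip":0.1},
  {"dx":0,"dy":0,"dz":0,"ax":0,"ay":0,"az":0,"grip":0.1},
  {"dx":0,"dy":0,"dz":0,"ax":0,"ay":0,"az":0,"grip":0.1},
])

```text
clock: 13.2
ee_pos: [0.5324, -0.0423, 0.2503]
eef_rot: [[-0.976, 0.219, 0.001], [0.219, 0.976, 0.0], [-0.001, 0.0, -1.0]]
force: [0.4, -0.5, -6.0]
width: 0.029
finger_force: 70.0
```

Run:
```python
from h import *
T=ctrl.get_image("scene");cv2.imwrite("pics/s5.png",cv2.resize(T["image"][130:310,230:470],None,fx=3,fy=3,interpolation=2))
```

```text
(no output)
```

View pics/s5.png

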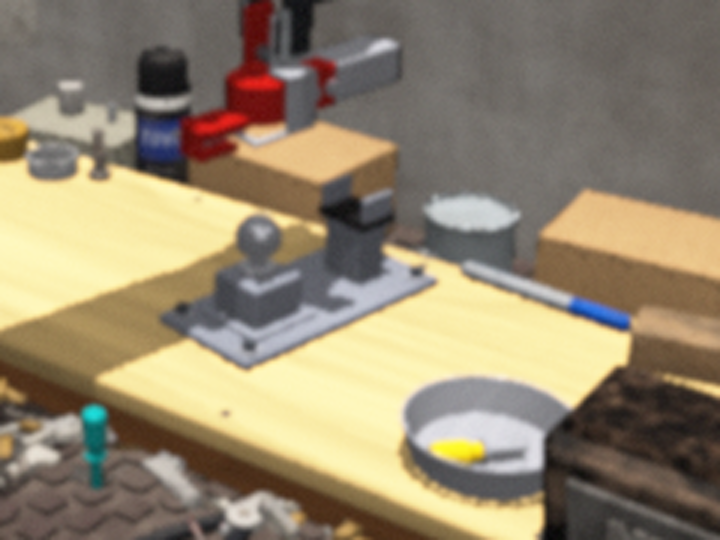

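The coupler hangs level about 10 cm above the bare ball (crop (260,240)), and the pin lies in the dish (455,452). I hand the job in.

```bash
python3 -c "from plant import ctrl; print(ctrl.sign_off())"
```

```text
the job is handed in; nothing more can be done
None
```

The job is handed in at about 13 s: the yellow-knobbed pin lies released in the dish, and the arm holds the tongue level and still about 10 cm above the ball with the latch squeezed. `sign_off()` returned no verdict, and I did not measure the dish or the bottle for movement afterwards.

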